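Clamp a circuit board in the sliding-jaw board holder

ROBOT

A 7-joint arm with a two-finger parallel gripper is mounted at the origin on the work surface. World frame = base frame: x ahead of the robot, y to its left, z up, the work surface at z = 0. Lengths are in m, angles in degrees, forces in N, time in s.
With the tool pointing down it reaches from about 0.35 to 0.775 m from the base axis. Payload 3.1 kg.
Tool frame: the origin (TCP) lies on the centre line of the jaws, within the pads' length; the fingertips stand env.tip_reach ahead of it and the grasp point (between the pads) lies 6 mm ahead of it (env.tip_reach is the distance from the TCP to the fingertips, in m); z points along the fingers, x is the direction in which the jaws open and shut, and the axes are right-handed (so a half turn about z gives the same grasp; the last joint's range is limited). The gripper opens to 85 mm and grips with 20 to 120 N. Pads are 22 mm wide; open, the fingers measure 114 mm over their backs; the gripper's body (76 mm by 85 mm) begins 54 mm behind the grasp point. The pads swing forward as they close: fully open they stand 13 mm farther back than shut.
Start: joints at [-78.822, 17.813, 0.802, 86.603, -0.252, 75.585, -1.558], TCP at [0.129, 0.535, 0.256] pointing down, gripper open.
Joint ranges: [-154.91, 154.91], [-16.99, 109.72], [-72.82, 74.43], [7.12, 147.25], [-82.49, 262.49], [11.32, 116.49], [-174.64, 174.64]. Speed limits (degrees/s): [159.86, 159.86, 180, 180, 180, 180, 180].

INTERFACE

Orientations are given as a 3x3 rotation matrix whose columns are the frame's x, y, z axes.
In Python, from plant import env gives the robot as it stands.
- The arm moves only by the tool jog_arm, never from a script. Its argument "steps" is one flat list of numbers, 6 for each row, row after row: the shift along the tool's x, y, z in m, then the turn, a rotation vector about the tool's x, y, z in degrees. In form: [tx, ty, tz, rx, ry, rz, tx, ty, tz, rx, ry, rz, ...]. A call has 1 to 12 rows; each row shifts and turns the commanded pose from where the row before left it, along the tool's axes as they then stand; what a row does not reach is not made up. A row lasts 1/10 s, in which the tool goes at most 50 mm and 8.59 degrees, less where a joint would pass 70% of its speed; a pose out of reach is approached as far as the arm can. A call is refused whole if a number of a shift passes 0.05 or a number of a turn 8.59, either way. A call with a gripper value outside its range is refused whole. "fingers" is the finger opening in m, from 0 to 0.0854, set as the call begins (left out, the last holds). The fingers move at their own pace and stop on an object; "force" is the grip in N (left out, the last holds). Time passes only in rows, so rows that do not move let the fingers close. It gives the time, the measured TCP pose, the force and the opening at its end, in the units of the state.
- env.get_state(): the state, without advancing time (a new reading comes with each control period).
- env.read_camera(name): name is "side" or "top"; returns (picture, depth): 400x640x3 uint8, blue, green, red; 400x640 float32, m along the optical axis (not along the pixel's ray), 0 where there is no reading.
- env.camera_info(name): a dict with "fx", "fy", "cx", "cy" (pixels), "R" (3x3) and "t" (3): a world point X has camera coordinates R X + t. Camera axes: x right, y down, z forward; pixel columns grow to the right and rows downward; lengths in m; the calibration is good to about 2 mm. A picture is of the moment at which its call begins. camera_info takes no time and is no camera call.
- env.hand_in(): hands the job in, once; it reports no verdict.
Trained networks look in the newest picture that a camera, given by its name, has taken for a name from the list of things; names that differ only in an ending like _2 or _b are one class to them, and where a whole thing is asked for, a point or a joint stands for the part that bears it (a point fixed in the world has none). Each returns a list of dicts, best first, with "confidence" (0 to 1); they miss things now and then, are a little off and sometimes report something else, mostly with a low value. They report only what shows in the picture. A call takes as long as a camera call. They do not tell look-alikes from the thing itself.
- env.spot_in(name, camera): "bbox" ([centre column, centre row, width, height] in pixels, round what is visible of it).
The state is a dict: "time": time; "joint_positions": joint angles; "qvel": joint speeds; "joint_efforts": joint torques, N m; "ee_pos": TCP position; "tcp_rot": TCP orientation; "force": force on the tool from outside, world axes, zero at the start; "wrist_torque": the same for the moment, N m; "width": finger opening in m.
Only numpy, scipy, OpenCV 4.12 (cv2) and the standard library are available. Lean on these libraries where they do the work, as an engineer would, in place of code of your own. Each camera call takes 0.05 s, during which the arm holds its last target.

TASK

The circuit board lies loose in the blue board holder. Loosen the red clamp knob on the sliding jaw, push the jaw against the board until the orange sprung face at the other end is pressed in about half way, then tighten the knob fully so the jaw is locked there, and let go. Keep the board flat on its rails and leave the other things on the bench alone.

Things in the scene. Friction and masses are not known exactly. Their poses are not given: they have to be found in the camera images.
- holder: Board holder, bolted down: blue base plate 160 x 340 x 12 mm (x, y, z), its origin at the centre of the underside, with two aluminium rails along its y (16 mm wide, at x = -36 and +36 mm, tops 26 mm above the bench). At its -y end stands a dark fixed end block (130 mm wide, 48 mm high, inner face at y = -140 mm) carrying the orange sprung face; the sliding jaw is at the +y end. The holder's y axis is the sliding direction; its yaw and place on the bench vary.
- board: Loose green circuit board, 100 x 110 x 5 mm (x, y, z), 0.22 kg, with components up to 20 mm above its underside; lies flat on the rails between the sprung face and the jaw, its long side (110 mm) along the holder's y. Origin: centre of its underside; axes as the holder's, give or take a few degrees.
- knob (a joint): Clamp knob angle, rad. 0 = fully loose (bar lies across the holder, along its x), 1.5 = fully tight (bar lies along the holder's y); both ends are stops. Tightening is clockwise seen from above. Below 0.6 the jaw is free; the clamp bites from 0.75; from 1.2 on it counts as tight, and the jaw then resists a push of about 30 N. Stays where it is left; takes 0.16 N m to turn, up to 0.25 N m near the tight end. Starts tight.
- knob_grip (a point): Centre of the red bar of the clamp knob, on the knob's vertical axis, 74 mm above the bench. The bar is 85 mm long, 16 mm wide and 20 mm high (64 to 84 mm above the bench); this point's x axis runs along the bar. Below the bar, only a hub of radius 17 mm and, 14 mm under it, the flat top of the jaw.
- jaw (a joint): Travel of the sliding jaw, m: 0 = fully open, grows as the jaw moves towards the holder's -y (towards the board), up to 0.140. When free it takes about 5 N to push, and it stays where it is left (the spring does not push it back). Its face stands at holder y = 96 mm minus this travel.
- jaw_face (a point): Centre of the jaw's black gripping face, which looks to the holder's -y and meets the board's +y edge; 37 mm above the bench. The jaw is an aluminium block 130 mm wide (holder x), 54 mm long (holder y, face to back), from 26 to 50 mm above the bench. Axes as the holder's.
- jaw_back (a point): Centre of the jaw's flat back (its +y side), the place to push; 38 mm above the bench, 130 mm wide, 24 mm high. Below it only the rails (tops at 26 mm) and the base plate (12 mm). With the knob loose nothing overhangs it; with the knob tight the bar overhangs by 18 mm.
- sprung_face (a joint): How far the orange sprung face is pressed in, m: 0 = free, 0.012 = bottomed; soft spring, 220 N/m (2.6 N at the bottom). Half way is 0.006.
- sprung_front (a point): Centre of the front of the orange sprung face (110 mm wide, 20 mm high, 10 mm thick), looking to the holder's +y, meets the board's -y edge; at holder y = -115 mm when free; 37 mm above the bench.
- screwdriver: Bystander: red-handled screwdriver, 190 mm long, lying on the bench.
- mug: Bystander: white mug, 82 mm across and 95 mm high, standing; origin at the centre of its underside.
- spool: Bystander: solder reel, 64 mm across and 60 mm high, standing; origin at the centre of its underside.
- parts_tray: Bystander: grey open tray of small parts, 120 x 90 x 40 mm; origin at the centre of its underside.
Things that resemble listed ones, but are neither listed nor needed, are in the scene too. Several things have the shape of the board; the one meant has the colours described above.

How it is judged (in metres and radians):
On the way, in this order (a step that is already met when the one before it is completed fails the run):
1. the clamp knob is loosened (value of joint knob below 0.6 rad), for 0.1 s.
2. with the knob loose, the jaw has pushed the board against the sprung face and pressed it in (value of joint knob below 0.75 rad and value of joint sprung_face between 0.002 and 0.01 m and y of jaw_face in the frame of board below 0.0595 m), for 0.1 s.
3. the knob is tight again (value of joint knob above 1.2 rad), for 0.2 s.
At the end, for the whole second after the job is handed in: The board lies flat on the rails (tilted less than 0.05 rad), touching the jaw (within about 3 mm), with the sprung face pressed in by 2 to 10 mm of its 12 mm; the knob is tight (1.2 rad or more); everything is at rest and released (value of joint sprung_face between 0.002 and 0.01 m and y of jaw_face in the frame of board below 0.0595 m and value of joint knob above 1.2 rad and angle between board's own z axis and vertical below 0.05 rad and z of board in the frame of holder between 0.022 and 0.031 m and velocity of joint jaw between -0.005 and 0.005 m/s and linear speed of board below 0.01 m/s).
It fails at once if a bystander (screwdriver, mug, reel or tray) is moved by more than 30 mm (distance of any of screwdriver, mug, spool, parts_tray from where it was at the start of the episode above 0.03 m).
It fails at once if the board is lifted out of the holder or tipped up (z of board in the frame of holder above 0.045 m or angle between board's own z axis and vertical above 0.3 rad).
It also fails if it takes over 61 s, if anything falls off the work surface, if the arm or the gripper's body presses on something with over 40 N, if the wrist force passes 120 N, or if a joint passes its speed limit or range.

## Working session

There is one attempt and no reset: what is moved stays moved. The work goes in short steps, Python scripts to look and compute and a tool call to move; the robot and the scene stay as the last step left them, time stands still between calls to the robot, and variables do not carry over. Pictures are saved under pics/ and viewed, and the job is handed in when it is done.

Besides the shell and the picture viewer there is one more tool, called after "Call:" by a JSON object that holds its "fn" and its "kwargs", one argument or row to a line. jog_arm: Moves the arm, as the interface text tells. Its arguments: {"type":"object","properties":{"steps":{"type":"array"},"fingers":{"type":"number"},"force":{"type":"number"}},"required":["steps"]}

```bash
mkdir -p pics; ls; python3 - <<'E'
from plant import env
import cv2,numpy as np
s=env.get_state();print(s['time'],s['ee_pos'],s['tcp_rot'],s['width'],env.tip_reach)
for c in('side','top'):
    p,d=env.read_camera(c);cv2.imwrite(f'pics/{c}0.png',p);np.save(f'{c}0.npy',d)
    i=env.camera_info(c);print(c,i)
    for n in('holder','board','knob_grip','jaw','sprung_front','mug','spool','screwdriver','parts_tray')if c=='top' else ('knob_grip','board'):
        print(n,[(np.round(b['bbox']),round(b['confidence'],2)) for b in env.spot_in(n,c)][:3])
E
```

```text
pics
0.0 [0.12883412 0.53399713 0.25520823] [[ 2.34497920e-01  9.72116516e-01 -4.51742024e-04]
 [ 9.72113668e-01 -2.34498328e-01 -2.35611054e-03]
 [-2.39634671e-03  1.13358425e-04 -9.99997122e-01]] 0.08517511832014192 0.025
side {'fx': 436.4645436909338, 'fy': 436.4645436909338, 'cx': 320.01566250837425, 'cy': 201.397043798041, 'R': array([[ 9.42335795e-01, -3.34668701e-01,  3.31430872e-04],
       [-1.57994342e-01, -4.45741565e-01, -8.81108532e-01],
       [ 2.95027180e-01,  8.30247745e-01, -4.72913993e-01]]), 't': array([-0.57427923,  0.17579802,  1.33768317])}
knob_grip []
board [(array([308., 185.,  24.,  15.]), 0.84), (array([285., 232.,  34.,  18.]), 0.79), (array([362., 269.,  51.,  31.]), 0.69)]
top {'fx': 515.9527707880299, 'fy': 515.9527707880299, 'cx': 316.27012876039134, 'cy': 200.04621971231674, 'R': array([[-0.01812314, -0.99976149, -0.0121866 ],
       [-0.98865588,  0.01973679, -0.14889598],
       [ 0.14910099,  0.00934989, -0.98877777]]), 't': array([0.01950433, 0.62776264, 1.51623396])}
holder [(array([318., 254., 121.,  77.]), 0.58)]
board [(array([225., 194.,  48.,  49.]), 0.93), (array([333., 256.,  41.,  40.]), 0.87), (array([314., 176.,  47.,  46.]), 0.74)]
knob_grip [(array([283., 242.,  28.,  13.]), 0.78)]
jaw [(array([283., 241.,  28.,  48.]), 0.86)]
sprung_front [(array([359., 262.,  12.,  40.]), 0.57)]
mug [(array([368., 147.,  29.,  39.]), 0.81)]
spool [(array([268., 159.,  21.,  29.]), 0.98), (array([281., 243.,  28.,  44.]), 0.21)]
screwdriver [(array([174., 248.,  20.,  57.]), 0.73), (array([320., 252., 116.,  78.]), 0.34)]
parts_tray [(array([282., 245.,  28.,  11.]), 0.68), (array([455., 253.,  37.,  46.]), 0.55)]
```

View pics/top0.png

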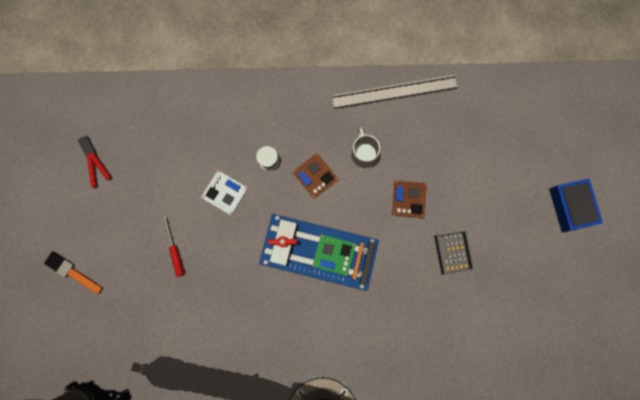

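View pics/side0.png

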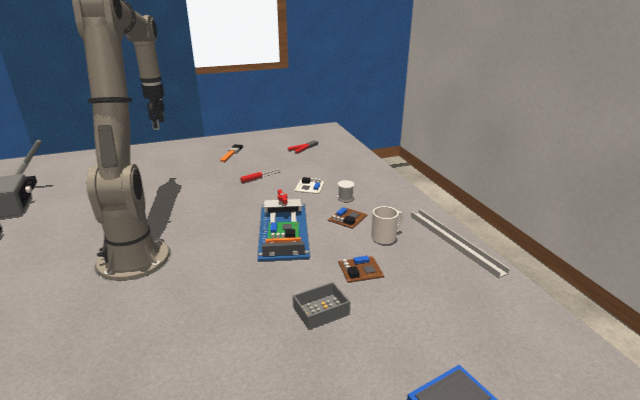

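```bash
python3 - <<'E'
import cv2
p=cv2.imread('pics/top0.png')[205:305,245:395]
cv2.imwrite('pics/top0z.png',cv2.resize(p,None,fx=5,fy=5,interpolation=cv2.INTER_CUBIC))
E
```

```text
(no output)
```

View pics/top0z.png

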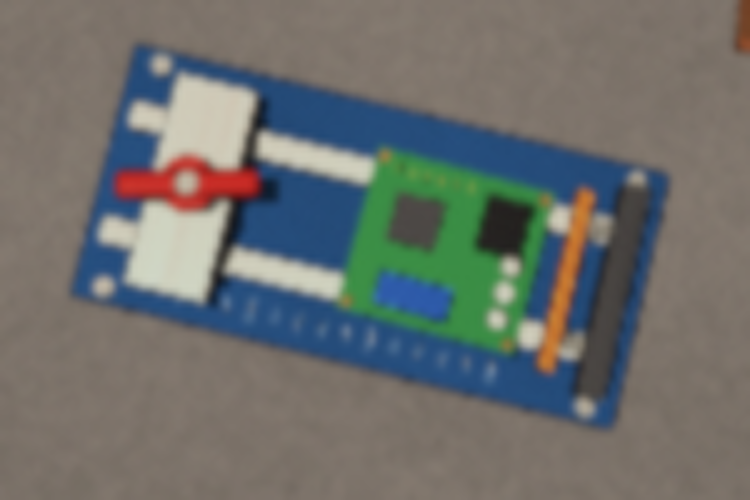

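The top view shows the holder at about pixel (319, 252), with the knob at (282, 241) and its bar nearly horizontal in the image. The green board sits at about (334, 256), with the orange face at (359, 261) on the right and a gap between them. The brown and white boards are look-alikes. Next I'll turn these pixels into positions.

```bash
cat > h.py <<'E'
from plant import env
import numpy as np,cv2
def ray(px,z,c='top'):
    i=env.camera_info(c);R=i['R'];t=i['t'];o=-R.T@t
    d=R.T@np.array([(px[0]-i['cx'])/i['fx'],(px[1]-i['cy'])/i['fy'],1.]);return o+d*(z-o[2])/d[2]
def z2p(z): return (245+(z[0]+.5)/5-.5,205+(z[1]+.5)/5-.5)
def frame(cs): # plate corners world: (a: +y,+x/-x ...) 
    return
E
python3 - <<'E'
from h import *
hsvp=cv2.imread('pics/top0.png'); hsv=cv2.cvtColor(hsvp,cv2.COLOR_BGR2HSV)
C=[ray(z2p(p),.012)[:2] for p in [(137,43),(668,173),(612,430),(72,297)]]
C=np.array(C);print('corners',C.round(4)); print('sides',[np.linalg.norm(C[i]-C[(i+1)%4]).round(4) for i in range(4)])
o=C.mean(0); yv=(C[0]+C[3]-C[1]-C[2]);yv/=np.linalg.norm(yv);xv=np.array([yv[1],-yv[0]])
print('o',o,'y',yv,'x',xv,'yaw',np.degrees(np.arctan2(xv[1],xv[0])))
np.savez('hf.npz',o=o,yv=yv,xv=xv)
H=lambda p:(np.round([(p[:2]-o)@xv,(p[:2]-o)@yv],4))
def P(n,z,h): w=ray(z2p(z),h); print(n,w.round(4),'holder',H(w))
P('knob hub',(187,182),.084);P('barL',(116,184),.084);P('barR',(260,183),.084)
for q in [(180,72),(258,92),(208,303),(125,283)]:P('jaw',q,.05)
for q in [(378,150),(551,195),(512,352),(343,303)]:P('board',q,.031)
for q in [(596,190),(553,370)]:P('orange front/back top',q,.047)
for q in [(580,188),(537,370)]:P('orange front',q,.047)
d=np.load('top0.npy');print('depth knob',d[239:245,275:292].round(3)[2])
# red segment
m=cv2.inRange(hsv,(0,150,90),(8,255,255))|cv2.inRange(hsv,(172,150,90),(180,255,255))
m[:, :260]=0;m[:,305:]=0;m[:228]=0;m[255:]=0
ys,xs=np.nonzero(m);w=np.array([ray((a,b),.084)[:2] for a,b in zip(xs,ys)])
mu=w.mean(0);u,s,vt=np.linalg.svd(w-mu,full_matrices=False);print('red n',len(w),'c',mu,H(mu),'axis',vt[0],np.degrees(np.arctan2(vt[0][1],vt[0][0])))
pr=(w-mu)@vt[0];print('extent',pr.min(),pr.max(),'mid',mu+vt[0]*(pr.min()+pr.max())/2)
print(env.get_state()['time'])
E
```

```text
corners [[ 0.5949  0.1454]
 [ 0.5084 -0.1794]
 [ 0.3542 -0.1401]
 [ 0.4398  0.1859]]
sides [np.float64(0.3361), np.float64(0.1592), np.float64(0.337), np.float64(0.1603)]
o [0.47433627 0.00296679] y [0.25579754 0.96673038] x [ 0.96673038 -0.25579754] yaw -14.820848132719993
knob hub [0.5033 0.1096 0.084 ] holder [0.0007 0.1105]
barL [0.503  0.1512 0.084 ] holder [-0.0103  0.1506]
barR [0.5019 0.0669 0.084 ] holder [0.0103 0.0689]
jaw [0.572  0.1159 0.05  ] holder [0.0656 0.1342]
jaw [0.559  0.0691 0.05  ] holder [0.065  0.0856]
jaw [0.4337 0.1004 0.05  ] holder [-0.0642  0.0838]
jaw [0.4464 0.1497 0.05  ] holder [-0.0645  0.1347]
board [ 0.5243 -0.0023  0.031 ] holder [0.0497 0.0077]
board [ 0.4951 -0.1062  0.031 ] holder [ 0.048  -0.1003]
board [ 0.4017 -0.0802  0.031 ] holder [-0.0489 -0.099 ]
board [0.4327 0.0205 0.031 ] holder [-0.0447  0.0063]
orange front/back top [ 0.4966 -0.1322  0.047 ] holder [ 0.0561 -0.125 ]
orange front/back top [ 0.3907 -0.1034  0.047 ] holder [-0.0537 -0.1242]
orange front [ 0.4979 -0.1227  0.047 ] holder [ 0.055  -0.1154]
orange front [ 0.3908 -0.0939  0.047 ] holder [-0.0559 -0.115 ]
depth knob [1.507 1.507 1.511 1.508 1.512 1.509 1.507 1.51  1.511 1.508 1.509 1.508
 1.509 1.512 1.508 1.513 1.511]
red n 156 c [0.50213838 0.10872567] [-0.0002  0.1094] axis [0.01978845 0.99980419] 88.86613160206697
extent -0.040090382696917046 0.04197633526794832 mid [0.50215704 0.10966846]
0.65
```

Everything fits the given sizes. The plate measures 337 x 160 mm and the knob axis is at holder (0, 0.110). The bar is about 14° from the holder's y axis, so the knob reads about 1.26 to 1.3 rad. The jaw face is at about y = 0.0805, so it needs to travel about 91 mm. I'll grip the knob bar, turn it loose, slide the jaw by the knob, then tighten.

Call:
{"fn": "jog_arm", "kwargs": {
  "steps": [-0.0271,0.0385,0.0046,0,0,0,-0.0271,0.0385,0.0046,0,0,0,-0.0271,0.0385,0.0046,0,0,0,-0.0271,0.0385,0.0046,0,0,0,-0.0271,0.0385,0.0046,0,0,0,-0.0271,0.0385,0.0046,0,0,0,-0.0271,0.0385,0.0046,0,0,0,-0.0271,0.0385,0.0046,0,0,0,-0.0271,0.0385,0.0046,0,0,0,-0.0271,0.0385,0.0046,0,0,0,-0.0271,0.0385,0.0046,0,0,0,-0.0271,0.0385,0.0046,0,0,0],
  "fingers": 0.0854
}}

```text
time: 1.85
ee_pos: [0.503, 0.1089, 0.2013]
tcp_rot: [[0.234, 0.972, 0.001], [0.972, -0.234, 0.001], [0.001, 0.001, -1.0]]
force: [0.7, 0.6, -0.1]
width: 0.0857
```

Call:
{"fn": "jog_arm", "kwargs": {
  "steps": [0,0,0,0,0,8.59,0,0,0,0,0,8.59,0,0,0,0,0,8.59,0,0,0,0,0,8.59,0,0,0,0,0,8.59,0,0,0,0,0,8.59,0,0,0,0,0,8.59,0,0,0,0,0,8.59,0,0,0,0,0,8.59,0,0,0,0,0,0,0,0,0,0,0,0]
}}

```text
time: 2.95
ee_pos: [0.5018, 0.1104, 0.2012]
tcp_rot: [[1.0, -0.012, 0.0], [-0.012, -1.0, 0.0], [0.0, -0.0, -1.0]]
force: [0.8, -0.6, -0.8]
width: 0.0853
```

```bash
cat >> h.py <<'E'
f=np.load('hf.npz')
def st():
    s=env.get_state();R=np.array(s['tcp_rot']);p=np.array(s['ee_pos'])
    print('t',round(s['time'],2),'p',p.round(4),'xang',np.degrees(np.arctan2(R[1,0],R[0,0])).round(2),'z',R[:,2].round(4),'F',np.round(s['force'],2),'w',round(s['width'],4),'holder',((p[:2]-f['o'])@f['xv']).round(4),((p[:2]-f['o'])@f['yv']).round(4))
    print('q',np.round(s['joint_positions'],1),'T',np.round(s['wrist_torque'],2))
    return p,R
def go(w):
    p,R=st();print('tool shift',(R.T@(np.array(w)-p)).round(4))
E
python3 -c "
from h import *
go([.5025,.1097,.092])"
```

```text
t 2.95 p [0.5018 0.1104 0.2012] xang -0.68 z [ 1.e-04  1.e-04 -1.e+00] F [ 0.84 -0.55 -0.83] w 0.0853 holder -0.0009 0.1109
q [-43.9  18.   37.5  98.4 -11.7  67.6  -3.9] T [ 0.01 -0.05 -0.06]
tool shift [0.0006 0.0007 0.1092]
```

Call:
{"fn": "jog_arm", "kwargs": {
  "steps": [0.0006,0.0007,0.03,0,0,0,0,0,0.03,0,0,0,0,0,0.02,0,0,0,0,0,0.015,0,0,0,0,0,0.014,0,0,0,0,0,0,0,0,0]
}}

```text
time: 3.55
ee_pos: [0.5009, 0.1093, 0.0904]
tcp_rot: [[1.0, -0.014, -0.004], [-0.014, -1.0, -0.001], [-0.004, 0.001, -1.0]]
force: [0.7, -0.4, 0.3]
width: 0.0851
```

Call:
{"fn": "jog_arm", "kwargs": {
  "steps": [0,0,0,0,0,0,0,0,0,0,0,0,0,0,0,0,0,0,0,0,0,0,0,0,0,0,0,0,0,0,0,0,0,0,0,0,0,0,0,0,0,0,0,0,0,0,0,0],
  "fingers": 0.0,
  "force": 40
}}

```text
time: 4.35
ee_pos: [0.5033, 0.1096, 0.0928]
tcp_rot: [[1.0, -0.015, 0.002], [-0.015, -1.0, 0.0], [0.002, -0.0, -1.0]]
force: [1.1, 0.5, 4.6]
width: 0.015
```

```bash
python3 - <<'E'
from h import *
st()
for c,(a,b,e,g) in (('top',(205,305,245,395)),('side',(170,270,230,340))):
    p,d=env.read_camera(c);cv2.imwrite(f'pics/{c}1.png',cv2.resize(p[a:b,e:g],None,fx=5,fy=5,interpolation=cv2.INTER_CUBIC))
E
```

```text
t 4.35 p [0.5033 0.1096 0.0928] xang -0.84 z [ 1.9e-03  3.0e-04 -1.0e+00] F [1.13 0.48 4.63] w 0.015 holder 0.0007 0.1105
q [-40.8  25.4  34.7 105.8 -17.6  54.    0.9] T [ 0.03 -0.1   0.31]
```

View pics/side1.png

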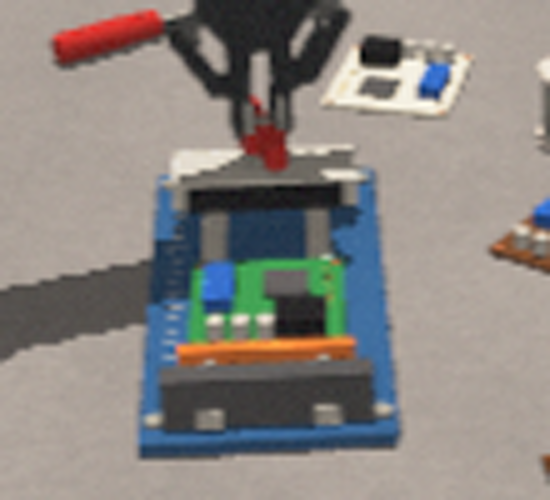

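View pics/top1.png

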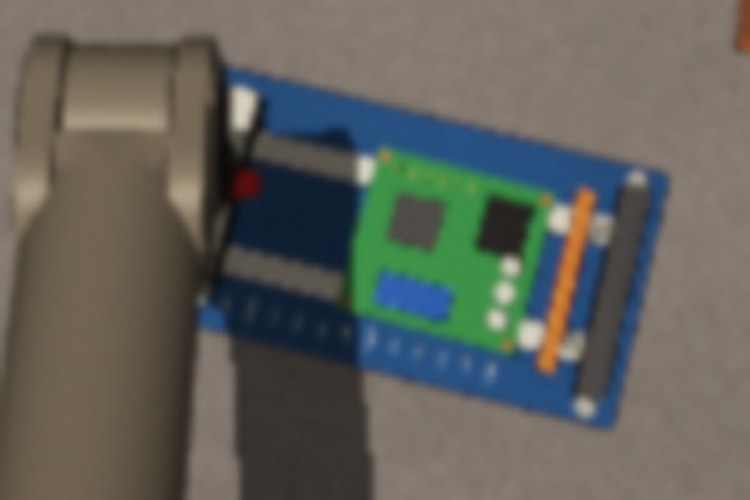

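The bar is held between the pads, with a width reading of 15 mm. Next I'll loosen it by 60° counter-clockwise.

Call:
{"fn": "jog_arm", "kwargs": {
  "steps": [0,0,-0.001,0,0,0,0,0,0,0,0,-6,0,0,0,0,0,-6,0,0,0,0,0,-6,0,0,0,0,0,-6,0,0,0,0,0,-6,0,0,0,0,0,-6,0,0,0,0,0,-6,0,0,0,0,0,-6,0,0,0,0,0,-6,0,0,0,0,0,-6,0,0,0,0,0,0]
}}

```text
time: 5.65
ee_pos: [0.5026, 0.1092, 0.0926]
tcp_rot: [[0.514, 0.858, 0.0], [0.858, -0.514, -0.0], [-0.0, 0.0, -1.0]]
force: [2.7, -0.0, -2.3]
width: 0.015
```

```bash
python3 - <<'E'
from h import *
p,R=st()
for c,(a,b,e,g) in (('top',(205,305,245,395)),('side',(170,270,230,340))):
    im,d=env.read_camera(c);cv2.imwrite(f'pics/{c}2.png',cv2.resize(im[a:b,e:g],None,fx=5,fy=5,interpolation=cv2.INTER_CUBIC))
d=np.append(-f['yv'],0);print('slide dir in tool',R.T@d)
E
```

```text
t 5.65 p [0.5026 0.1092 0.0926] xang 59.07 z [ 2.e-04 -2.e-04 -1.e+00] F [ 2.7  -0.04 -2.34] w 0.015 holder 0.0001 0.1099
q [-30.4  23.4  20.8 105.5 -10.2  53.   54.1] T [ 0.02 -0.64  0.16]
slide dir in tool [-9.60756151e-01  2.77394308e-01  1.26431724e-04]
```

View pics/side2.png

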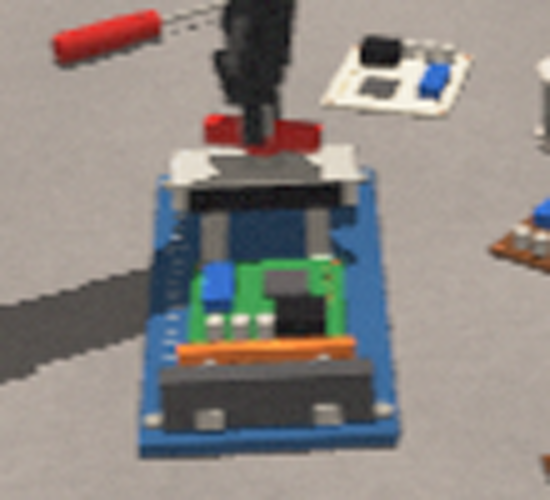

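The knob turned with the tool, and the bar now lies nearly across the holder (about 0.27 rad). Now I'll slide the jaw.

Call:
{"fn": "jog_arm", "kwargs": {
  "steps": [-0.0058,0.0017,0,0,0,0,-0.0058,0.0017,0,0,0,0,-0.0058,0.0017,0,0,0,0,-0.0058,0.0017,0,0,0,0,-0.0058,0.0017,0,0,0,0,-0.0058,0.0017,0,0,0,0,-0.0058,0.0017,0,0,0,0,-0.0058,0.0017,0,0,0,0,-0.0058,0.0016,0,0,0,0,-0.0058,0.0016,0,0,0,0,-0.0058,0.0016,0,0,0,0,0,0,0,0,0,0]
}}

```text
time: 6.95
ee_pos: [0.4857, 0.0461, 0.0926]
tcp_rot: [[0.514, 0.858, 0.001], [0.858, -0.514, 0.001], [0.002, 0.0, -1.0]]
force: [5.1, 1.4, -5.4]
width: 0.0149
```

```bash
python3 - <<'E'
from h import *
p,R=st()
for c,(a,b,e,g) in (('top',(205,305,245,395)),('side',(170,270,230,340))):
    im,d=env.read_camera(c);cv2.imwrite(f'pics/{c}3.png',cv2.resize(im[a:b,e:g],None,fx=5,fy=5,interpolation=cv2.INTER_CUBIC))
E
```

```text
t 6.95 p [0.4857 0.0461 0.0926] xang 59.05 z [ 0.001   0.0011 -1.    ] F [ 5.1   1.36 -5.44] w 0.0149 holder -0.0 0.0446
q [-25.3  20.8  22.2 109.5  -9.9  51.5  60.9] T [ 0.31 -0.99  0.1 ]
```

View pics/side3.png

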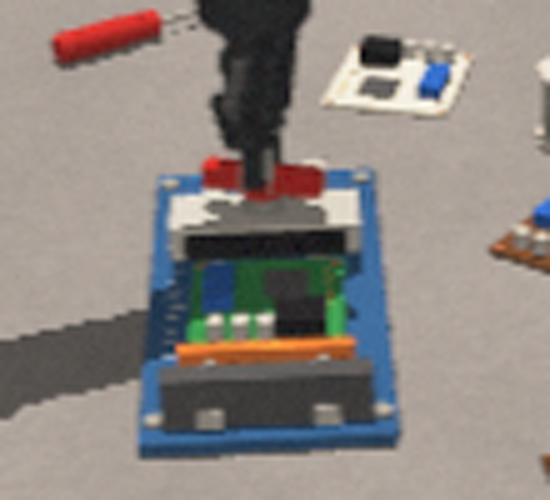

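View pics/top3.png

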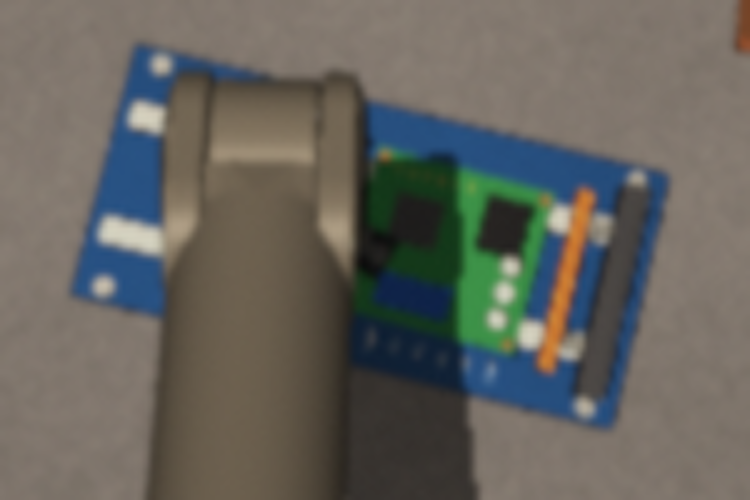

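The jaw slides and the board hasn't moved yet; it looks flat. I'll go another 20 mm, slowly.

Call:
{"fn": "jog_arm", "kwargs": {
  "steps": [-0.0019,0.00055,0,0,0,0,-0.0019,0.00055,0,0,0,0,-0.0019,0.00055,0,0,0,0,-0.0019,0.00055,0,0,0,0,-0.0019,0.00055,0,0,0,0,-0.0019,0.00055,0,0,0,0,-0.0019,0.00055,0,0,0,0,-0.0019,0.00055,0,0,0,0,-0.0019,0.00055,0,0,0,0,-0.0019,0.00055,0,0,0,0,0,0,0,0,0,0,0,0,0,0,0,0]
}}

```text
time: 8.25
ee_pos: [0.4811, 0.0286, 0.0927]
tcp_rot: [[0.513, 0.858, 0.001], [0.858, -0.513, 0.003], [0.003, -0.0, -1.0]]
force: [5.9, 3.3, -7.7]
width: 0.0151
```

```bash
python3 - <<'E'
from h import *
p,R=st()
for c,(a,b,e,g) in (('top',(205,305,245,395)),('side',(170,270,230,340))):
    im,d=env.read_camera(c);cv2.imwrite(f'pics/{c}4.png',cv2.resize(im[a:b,e:g],None,fx=5,fy=5,interpolation=cv2.INTER_CUBIC))
E
```

```text
t 8.25 p [0.4811 0.0286 0.0927] xang 59.15 z [ 0.0014  0.0026 -1.    ] F [ 5.91  3.3  -7.67] w 0.0151 holder -0.0 0.0265
q [-23.6  20.1  22.6 110.5 -10.   51.2  63.1] T [ 0.85 -1.21  0.06]
```

View pics/side4.png

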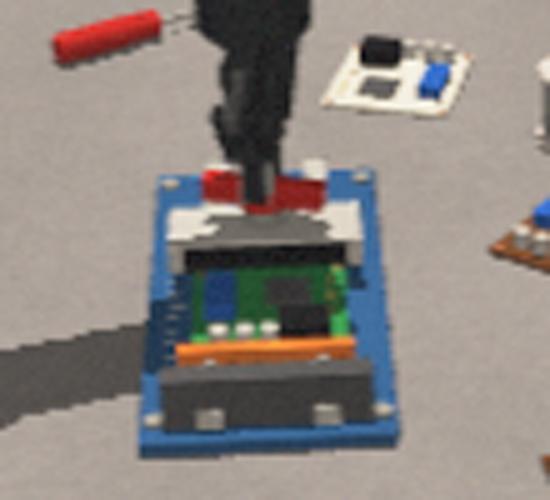

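View pics/top4.png

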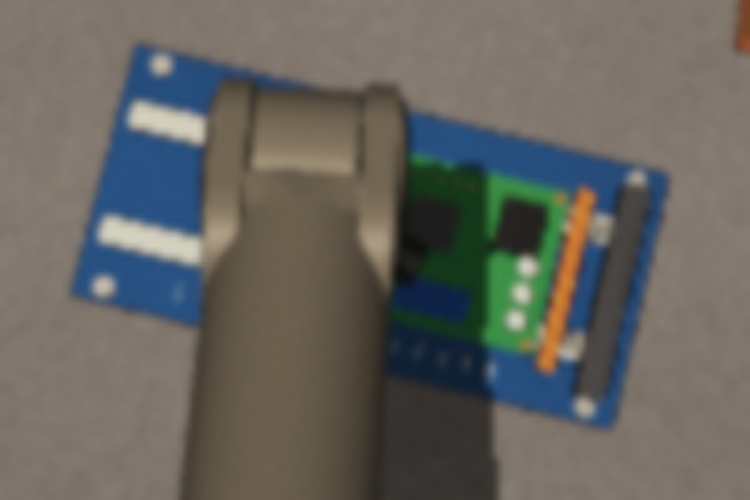

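The jaw has carried the board flat to about 2 mm short of the orange face. I'll push another 8 mm or so.

Call:
{"fn": "jog_arm", "kwargs": {
  "steps": [-0.0014,0.0004,0,0,0,0,-0.0014,0.0004,0,0,0,0,-0.0014,0.0004,0,0,0,0,-0.0014,0.0004,0,0,0,0,-0.0014,0.0004,0,0,0,0,-0.0014,0.0004,0,0,0,0,0,0,0,0,0,0,0,0,0,0,0,0,0,0,0,0,0,0]
}}

```text
time: 9.25
ee_pos: [0.479, 0.0209, 0.0926]
tcp_rot: [[0.512, 0.859, 0.002], [0.859, -0.512, 0.003], [0.004, -0.0, -1.0]]
force: [5.9, 5.4, -7.1]
width: 0.0151
```

```bash
python3 - <<'E'
from h import *
p,R=st()
for c,(a,b,e,g) in (('top',(205,305,245,395)),('side',(170,270,230,340))):
    im,d=env.read_camera(c);cv2.imwrite(f'pics/{c}5.png',cv2.resize(im[a:b,e:g],None,fx=5,fy=5,interpolation=cv2.INTER_CUBIC))
E
```

```text
t 9.25 p [0.479  0.0209 0.0926] xang 59.17 z [ 0.0018  0.0034 -1.    ] F [ 5.94  5.41 -7.06] w 0.0151 holder -0.0001 0.0185
q [-22.9  19.9  22.7 110.8 -10.   51.   64.1] T [ 1.05 -1.33 -0.06]
```

View pics/side5.png

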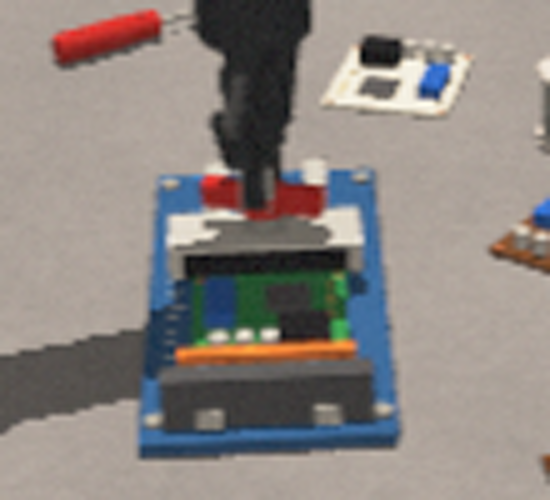

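View pics/top5.png

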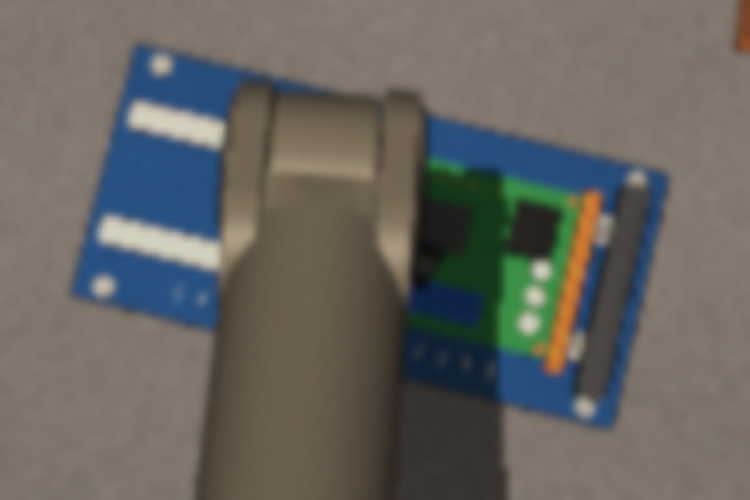

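Now I'll compare the orange face between the first picture and this one to measure how far it's pressed in.

```bash
cat >> h.py <<'E'
def orange(im):
    hsv=cv2.cvtColor(im,cv2.COLOR_BGR2HSV)
    m=cv2.inRange(hsv,(9,140,110),(20,255,255));m[:,:345]=0;m[:,375:]=0;m[:235]=0;m[:][285:]=0
    n,l,s,c=cv2.connectedComponentsWithStats(m);k=1+np.argmax(s[1:,4]);ys,xs=np.nonzero(l==k)
    w=np.array([ray((a,b),.045)[:2] for a,b in zip(xs,ys)])-f['o'];X=w@f['xv'];Y=w@f['yv'];g=abs(X)<.05
    print('orange n',g.sum(),'mean y',Y[g].mean().round(4),'slope',np.polyfit(X[g],Y[g],1)[0].round(3))
E
python3 - <<'E'
from h import *
orange(cv2.imread('pics/top0.png'))
im,_=env.read_camera('top');cv2.imwrite('pics/top5f.png',im);orange(im)
E
```

```text
orange n 104 mean y -0.1197 slope -0.004
orange n 112 mean y -0.1239 slope -0.002
```

The face is pressed in by about 4.2 mm. I'll push a further 1.8 mm and then tighten, which is a clockwise turn, +z in the tool frame.

Call:
{"fn": "jog_arm", "kwargs": {
  "steps": [-0.0009,0.00025,0,0,0,0,-0.0009,0.00025,0,0,0,0,0,0,0,0,0,0,0,0,0,0,0,0]
}}

```text
time: 9.8
ee_pos: [0.4787, 0.0195, 0.0927]
tcp_rot: [[0.512, 0.859, 0.002], [0.859, -0.512, 0.004], [0.004, -0.0, -1.0]]
force: [6.1, 6.1, -7.4]
width: 0.015
```

```bash
python3 - <<'E'
from h import *
st()
for k in range(2):
    im,_=env.read_camera('top');orange(im)
E
```

```text
t 9.8 p [0.4787 0.0195 0.0927] xang 59.18 z [ 0.002   0.0039 -1.    ] F [ 6.11  6.13 -7.43] w 0.015 holder -0.0001 0.0171
q [-22.7  19.8  22.8 110.9 -10.   51.   64.3] T [ 1.13 -1.35 -0.03]
orange n 108 mean y -0.1253 slope -0.002
orange n 108 mean y -0.1253 slope -0.002
```

Pressed in 5.6 mm. Now I'll tighten it.

Call:
{"fn": "jog_arm", "kwargs": {
  "steps": [0,0,0,0,0,6,0,0,0,0,0,6,0,0,0,0,0,6,0,0,0,0,0,6,0,0,0,0,0,6,0,0,0,0,0,6,0,0,0,0,0,6,0,0,0,0,0,6,0,0,0,0,0,6,0,0,0,0,0,6,0,0,0,0,0,5,0,0,0,0,0,4]
}}

```text
time: 11.1
ee_pos: [0.4795, 0.0199, 0.0929]
tcp_rot: [[0.985, -0.172, 0.004], [-0.172, -0.985, 0.004], [0.003, -0.004, -1.0]]
force: [6.7, 6.2, -8.3]
width: 0.0153
```

Call:
{"fn": "jog_arm", "kwargs": {
  "steps": [0,0,0,0,0,1,0,0,0,0,0,0,0,0,0,0,0,0]
}}

```text
time: 11.4
ee_pos: [0.4795, 0.0199, 0.093]
tcp_rot: [[0.983, -0.186, 0.004], [-0.186, -0.983, 0.004], [0.003, -0.004, -1.0]]
force: [9.0, 6.7, -9.0]
width: 0.0151
```

```bash
python3 - <<'E'
from h import *
st()
im,_=env.read_camera('top');orange(im)
E
```

```text
t 11.4 p [0.4795 0.0199 0.093 ] xang -10.73 z [ 0.0037  0.0039 -1.    ] F [ 9.    6.66 -9.02] w 0.0151 holder 0.0007 0.0177
q [-34.7  22.1  38.1 111.3 -17.4  52.1   1.4] T [ 1.19 -1.58  0.22]
orange n 108 mean y -0.1253 slope -0.002
```

The tool x angle is -10.7°, so the bar is about 4° from the holder's y axis, which is the 1.5 rad stop. Releasing and backing off straight up.

Call:
{"fn": "jog_arm", "kwargs": {
  "steps": [0,0,0,0,0,0,0,0,0,0,0,0,0,0,0,0,0,0,0,0,0,0,0,0,0,0,0,0,0,0,0,0,0,0,0,0],
  "fingers": 0.06
}}

```text
time: 12.05
ee_pos: [0.4776, 0.0157, 0.0931]
tcp_rot: [[0.982, -0.189, -0.0], [-0.189, -0.982, 0.0], [-0.0, 0.0, -1.0]]
force: [-0.1, 0.1, -0.3]
width: 0.0598
```

Call:
{"fn": "jog_arm", "kwargs": {
  "steps": [0,0,-0.01,0,0,0,0,0,-0.02,0,0,0,0,0,-0.03,0,0,0,0,0,-0.04,0,0,0,0,0,-0.04,0,0,0,0,0.04,0,0,0,0,0,-0.04,0,0,0,0,0,-0.04,0,0,0,0,0,-0.04,0,0,0,0,0,-0.04,0,0,0,0,0,-0.04,0,0,0,0,0,-0.04,0,0,0,0]
}}

```text
time: 13.25
ee_pos: [0.5156, 0.2138, 0.234]
tcp_rot: [[0.982, -0.189, 0.001], [-0.189, -0.982, 0.0], [0.001, -0.001, -1.0]]
force: [1.7, 1.0, 0.8]
width: 0.0596
```

```bash
python3 - <<'E'
from h import *
st()
im,_=env.read_camera('top');orange(im);cv2.imwrite('pics/top7.png',im)
cv2.imwrite('pics/top7z.png',cv2.resize(im[205:305,245:395],None,fx=5,fy=5,interpolation=cv2.INTER_CUBIC))
im,_=env.read_camera('side');cv2.imwrite('pics/side7.png',cv2.resize(im[170:270,230:340],None,fx=5,fy=5,interpolation=cv2.INTER_CUBIC))
E
```

```text
t 13.25 p [0.5156 0.2138 0.234 ] xang -10.88 z [ 8.e-04  4.e-04 -1.e+00] F [1.72 1.03 0.75] w 0.0596 holder -0.014 0.2144
q [-50.6  21.8  36.1  88.5 -13.2  73.9 -23.7] T [-0.01  0.02 -0.03]
orange n 108 mean y -0.1253 slope -0.002
```

View pics/top7z.png

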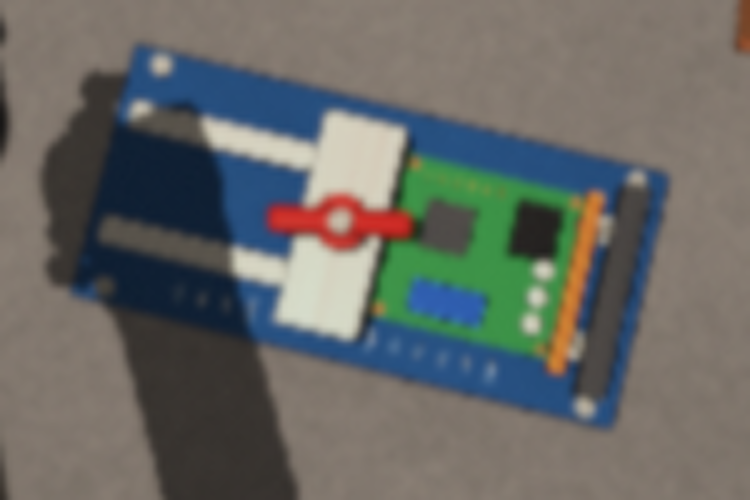

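View pics/side7.png

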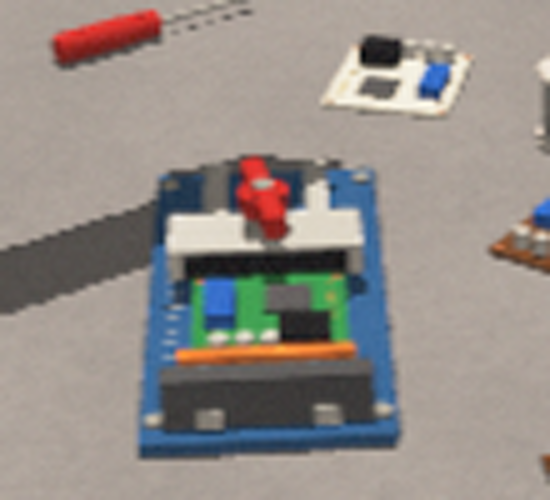

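```bash
python3 - <<'E'
from h import *
for n,(a,b) in (('top0',(260,305)),('top7',(290,335))):
    hsv=cv2.cvtColor(cv2.imread(f'pics/{n}.png'),cv2.COLOR_BGR2HSV)
    m=cv2.inRange(hsv,(0,150,90),(8,255,255))|cv2.inRange(hsv,(172,150,90),(180,255,255))
    m[:,:a]=0;m[:,b:]=0;m[:228]=0;m[265:]=0
    ys,xs=np.nonzero(m);w=np.array([ray((i,j),.084)[:2] for i,j in zip(xs,ys)]);mu=w.mean(0)
    v=np.linalg.svd(w-mu,full_matrices=False)[2][0];ang=np.degrees(np.arctan2(v[1],v[0]))%180
    print(n,len(w),'centre holder',(mu-f['o'])@f['xv'],(mu-f['o'])@f['yv'],'ang',ang,'knob',np.radians((165.18-ang)))
E
```

```text
top0 156 centre holder -0.00017572361186096673 0.10935202532306866 ang 88.86613160206697 knob 1.3319282684775817
top7 145 centre holder -0.00019157384024988104 0.017194856276929935 ang 85.47995762345202 knob 1.3910281534497686
```

The bar is at about 1.39 rad: tight, but short of the 1.5 stop because it slipped a little in the pads. There's plenty of time left, so I'll re-grip and turn it to the stop.

Call:
{"fn": "jog_arm", "kwargs": {
  "steps": [0,0,0,0,0,-6.4,0,0,0,0,0,0,0,0,0,0,0,0]
}}

```text
time: 13.65
ee_pos: [0.5155, 0.2116, 0.2336]
tcp_rot: [[0.997, -0.081, 0.0], [-0.081, -0.997, 0.0], [0.0, -0.0, -1.0]]
force: [-0.1, -0.4, -0.1]
width: 0.0601
```

```bash
python3 - <<'E'
from h import *
go([.4788,.0199,.0935])
E
```

```text
t 13.65 p [0.5155 0.2116 0.2336] xang -4.65 z [ 4.e-04  1.e-04 -1.e+00] F [-0.06 -0.37 -0.09] w 0.0601 holder -0.0135 0.2123
q [-49.6  21.5  34.9  88.7 -12.6  73.8 -17.7] T [-0.05 -0.03 -0.03]
tool shift [-0.0211  0.1941  0.1401]
```

Call:
{"fn": "jog_arm", "kwargs": {
  "steps": [-0.0035,0.0324,0,0,0,0,-0.0035,0.0324,0,0,0,0,-0.0035,0.0324,0,0,0,0,-0.0035,0.0324,0,0,0,0,-0.0035,0.0324,0,0,0,0,-0.0036,0.0321,0,0,0,0,0,0,0.02,0,0,0,0,0,0.02,0,0,0,0,0,0.02,0,0,0,0,0,0,0,0,0,0,0,0,0,0,0]
}}

```text
time: 14.75
ee_pos: [0.4792, 0.0201, 0.1736]
tcp_rot: [[0.997, -0.08, 0.0], [-0.08, -0.997, -0.0], [0.0, 0.0, -1.0]]
force: [0.4, -0.6, -0.2]
width: 0.0603
```

```bash
python3 - <<'E'
from h import *
go([.4788,.0199,.0935])
E
```

```text
t 14.75 p [0.4792 0.0201 0.1736] xang -4.57 z [ 1.e-04 -0.e+00 -1.e+00] F [ 0.43 -0.58 -0.17] w 0.0603 holder 0.0004 0.0178
q [-37.2  15.6  39.7 105.7 -11.2  62.6   2.1] T [ 0.   -0.04 -0.01]
tool shift [-0.0004  0.0002  0.0801]
```

Call:
{"fn": "jog_arm", "kwargs": {
  "steps": [0,0,0.02,0,0,0,0,0,0.02,0,0,0,0,0,0.02,0,0,0,0,0,0.01,0,0,0,0,0,0.01,0,0,0,0,0,0,0,0,0,0,0,0,0,0,0]
}}

```text
time: 15.45
ee_pos: [0.4799, 0.0204, 0.0938]
tcp_rot: [[0.997, -0.078, 0.001], [-0.078, -0.997, 0.0], [0.001, -0.0, -1.0]]
force: [-0.2, 0.3, 1.0]
width: 0.0603
```

Call:
{"fn": "jog_arm", "kwargs": {
  "steps": [0,0,0,0,0,0,0,0,0,0,0,0,0,0,0,0,0,0,0,0,0,0,0,0,0,0,0,0,0,0,0,0,0,0,0,0,0,0,0,0,0,0],
  "fingers": 0.0,
  "force": 60
}}

```text
time: 16.15
ee_pos: [0.4796, 0.0205, 0.0937]
tcp_rot: [[0.997, -0.077, 0.001], [-0.077, -0.997, 0.0], [0.001, -0.0, -1.0]]
force: [-0.9, -0.6, 6.6]
width: 0.0144
```

Call:
{"fn": "jog_arm", "kwargs": {
  "steps": [0,0,0,0,0,2,0,0,0,0,0,2,0,0,0,0,0,2,0,0,0,0,0,2,0,0,0,0,0,0,0,0,0,0,0,0]
}}

```text
time: 16.75
ee_pos: [0.4798, 0.0205, 0.0938]
tcp_rot: [[0.977, -0.213, 0.001], [-0.213, -0.977, -0.0], [0.001, 0.0, -1.0]]
force: [-0.6, -0.0, 5.8]
width: 0.0145
```

```bash
python3 - <<'E'
from h import *
st()
im,_=env.read_camera('top');orange(im)
E
```

```text
t 16.75 p [0.4798 0.0205 0.0938] xang -12.31 z [ 1.e-03 -4.e-04 -1.e+00] F [-0.63 -0.05  5.8 ] w 0.0145 holder 0.0008 0.0184
q [-3.560e+01  2.240e+01  3.910e+01  1.111e+02 -1.760e+01  5.250e+01
 -1.000e-01] T [-0.12  0.26  0.71]
orange n 108 mean y -0.1253 slope -0.002
```

The yaw moment rose to 0.71 N m, well above the 0.25 N m needed to turn the knob, so it's against the stop. Releasing.

Call:
{"fn": "jog_arm", "kwargs": {
  "steps": [0,0,0,0,0,-1,0,0,0,0,0,0,0,0,0,0,0,0,0,0,0,0,0,0,0,0,0,0,0,0,0,0,0,0,0,0],
  "fingers": 0.06
}}

```text
time: 17.4
ee_pos: [0.4792, 0.0204, 0.093]
tcp_rot: [[0.98, -0.199, -0.0], [-0.199, -0.98, -0.0], [-0.0, 0.0, -1.0]]
force: [0.1, -0.0, 0.1]
width: 0.0599
```

Call:
{"fn": "jog_arm", "kwargs": {
  "steps": [0,0,-0.01,0,0,0,0,0,-0.02,0,0,0,0,0,-0.03,0,0,0,0,0,-0.04,0,0,0,0,0,-0.04,0,0,0,0,-0.04,0,0,0,0,0,-0.04,0,0,0,0,0,-0.04,0,0,0,0,0,-0.04,0,0,0,0,0,-0.03,0,0,0,0,0,0,0,0,0,0,0,0,0,0,0,0]
}}

```text
time: 18.6
ee_pos: [0.517, 0.2069, 0.2333]
tcp_rot: [[0.98, -0.197, 0.0], [-0.197, -0.98, -0.001], [0.0, 0.001, -1.0]]
force: [-0.7, -0.9, -0.2]
width: 0.0602
```

```bash
python3 - <<'E'
from h import *
st()
im,_=env.read_camera('top');orange(im);cv2.imwrite('pics/top8.png',im)
cv2.imwrite('pics/top8z.png',cv2.resize(im[205:305,245:395],None,fx=5,fy=5,interpolation=cv2.INTER_CUBIC))
s,_=env.read_camera('side');cv2.imwrite('pics/side8.png',s)
hsv=cv2.cvtColor(im,cv2.COLOR_BGR2HSV)
m=cv2.inRange(hsv,(0,150,90),(8,255,255))|cv2.inRange(hsv,(172,150,90),(180,255,255))
m[:,:290]=0;m[:,335:]=0;m[:228]=0;m[265:]=0
ys,xs=np.nonzero(m);w=np.array([ray((i,j),.084)[:2] for i,j in zip(xs,ys)]);mu=w.mean(0)
v=np.linalg.svd(w-mu,full_matrices=False)[2][0];ang=np.degrees(np.arctan2(v[1],v[0]))%180
print(len(w),mu,'ang',ang,'knob',np.radians((165.18-ang)))
E
```

```text
t 18.6 p [0.517  0.2069 0.2333] xang -11.39 z [ 2.0e-04 -1.1e-03 -1.0e+00] F [-0.74 -0.92 -0.2 ] w 0.0602 holder -0.0109 0.2081
q [-50.7  21.9  37.2  88.8 -13.5  73.9 -23.2] T [-0.01  0.01 -0.03]
orange n 108 mean y -0.1253 slope -0.002
145 [0.47867961 0.02015949] ang 85.48222073238517 knob 1.3909886547475538
```

View pics/top8z.png

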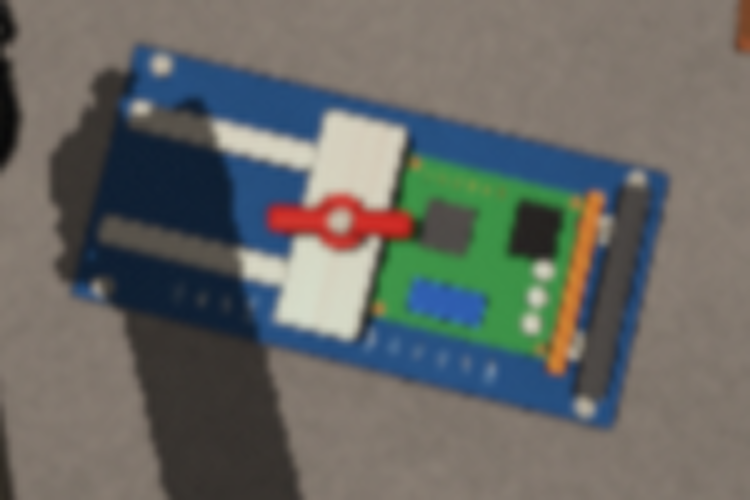

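View pics/side8.png

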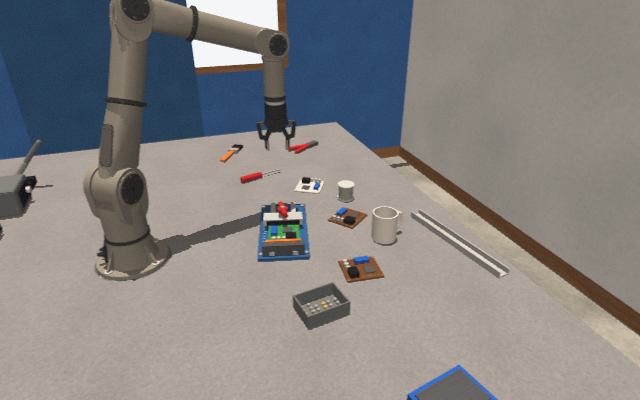

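The bar didn't move at all under 0.7 N m, so it was already at its stop and the 1.39 rad image reading is biased low. The board is flat and touching the jaw, the orange face is pressed in 5.6 mm, and the bystanders are where they started. Handing in.

```bash
python3 -c "
from plant import env
print(env.hand_in())"
```

```text
the job is handed in; nothing more can be done
None
```

The board is clamped in the holder and the job is handed in. It took 18.7 s of the 61 s allowed, and the hand-in gave no verdict.

I gripped the knob bar, turned it about 60° loose and slid the jaw about 92 mm by the knob, pressing the board against the sprung face. I then tightened the knob, let go and backed off.

**Last checks:**
- **Sprung face:** pressed in about 5.6 mm by the top camera, unchanged after letting go.
- **Board:** looks flat and touching the jaw in both views. I judged this by eye and did not measure it.
- **Bystanders:** the mug, reel, tray and screwdriver look unmoved in the side view, also by eye.
- **Knob angle (readings disagree):** the camera showed about 1.39 rad, short of the 1.5 stop but above the 1.2 that counts as tight. I gripped it again and turned harder, up to 0.7 N m, and the bar did not move. It is probably at its stop, with the camera reading about 0.1 rad low.

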